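# Right the tipped sample bottle and hold the code reader on its cap

## Robot

A 6-joint arm with a two-finger parallel gripper is mounted at the origin on the work surface. World frame = base frame: x ahead of the robot, y to its left, z up, the work surface at z = 0. Lengths are in m, angles in rad, forces in N, time in s.
With the tool pointing down it reaches from about 0.35 to 0.725 m from the base axis. Payload 6 kg.
Tool frame: the origin (TCP) lies midway between the tips of the shut fingers; the grasp point (between the pads) lies 19 mm behind it; z points along the fingers, y is the line along which they close (so a half turn about z gives the same grasp; the last joint's range is limited). The gripper opens to 85 mm and grips with 20 to 120 N. Pads are 22 mm wide; open, the fingers measure 114 mm over their backs; the gripper's body (76 mm by 85 mm) begins 54 mm behind the grasp point. The pads swing forward as they close: fully open they stand 13 mm farther back than shut.
Start: joints at [0.334, 0.04, 0.085, 0, -1.615, -0.334], TCP at [0.6, 0, 0.231] pointing down, gripper open.
Joint ranges: [-2.56, 2.56], [-1.29, 2.01], [-1.08, 1.49], [-3.29, 1.98], [-2.81, -0.18], [-2.99, 2.99]. Speed limits (rad/s): [2.57, 2.57, 3.01, 3.14, 3.14, 3.14].

## Interface

Orientations are given as a unit quaternion [w, x, y, z].
In Python, from workcell import sensors, optics, manip gives the robot as it stands.
- The arm moves only by the tool servo_tool, never from a script. Its argument "moves" is a list of rows, each a list of 3 entries, a list of its own where there are three numbers: the shift along the tool's x, y, z in cm, then the turn, a rotation vector about the tool's x, y, z in rad, then the finger opening in cm, from 0 to 8.54. A call has 1 to 5 rows; each row shifts and turns the commanded pose from where the row before left it, along the tool's axes as they then stand; what a row does not reach is not made up. A row lasts 1/8 s, in which the tool goes at most 62.5 mm and 10.7 degrees, less where a joint would pass 70% of its speed; a pose out of reach is approached as far as the arm can. A call with a gripper value outside its range is refused whole. The fingers move at their own pace and stop on an object; the grip force is fixed at half the most. Time passes only in rows, so rows that do not move let the fingers close. It gives the time, the measured TCP pose, the force, the opening and the grip force at its end, in the units of the state.
- sensors.sense(): the state, without advancing time (a new reading comes with each control period).
- optics.read_camera(name): name is "scene" or "side" or "wrist"; returns the picture (480x640x3 uint8, red, green, blue); there is no depth.
- optics.camera_params(name): a dict with "intrinsics" (3x3 intrinsics, pixels), "xyz" and "rotation" of the camera in the world. Camera axes: x right, y down, z forward; pixel columns grow to the right and rows downward; lengths in m; the calibration is good to about 2 mm. A picture is of the moment at which its call begins: read the wrist's pose just before it. camera_params takes no time and is no camera call; for the wrist camera it gives the pose at the moment of the call.
- manip.job_done(): hands the job in; it is judged then, once.
The state is a dict: "t": time; "q": joint angles; "qd": joint speeds; "effort": joint torques, N m; "eef_pos": TCP position; "eef_rot": TCP orientation; "wrist_force": force on the tool from outside, world axes, zero at the start; "moment": the same for the moment, N m; "gripper_width": opening from 0.0 (shut) to 1.0 (fully open); "grip_force": force on a finger pad.
Only numpy, scipy, OpenCV 4.12 (cv2) and the standard library are available. Lean on these libraries where they do the work, as an engineer would, in place of code of your own. Each camera call takes 0.05 s, during which the arm holds its last target. There are 200 camera calls.

## Task

One of the sample bottles in the lane has tipped over: stand it upright again in the free stretch of the lane between its neighbours and let go of it. Then draw the handheld code reader up out of its stand and hold it in the air with its window pointed at the middle of that bottle's cap, about 9 cm off and slanted about halfway between upright and level, and finish while still holding it so. Leave the neighbouring bottles and everything else on the bench where they are.

Things in the scene. Friction and masses are not known exactly. Their poses are not given: they have to be found in the camera images.
- lane: Fixed steel lane for bottles: 54 mm wide (its x), 400 mm long (its y), floor 6 mm above the bench; a lip 4 mm wide all round rises 6 mm above the floor, 46 mm between the long lips. Origin at the centre of its underside. Four bottles stand in it at y = -175, -132, 132 and 175 mm; between them only the tipped bottle.
- bottle: Tipped sample bottle, brown, white cap, 90 g: square body 40 x 40 mm to 54 mm, shoulder to 59 mm, neck 26 mm in diameter to 64 mm, round cap 28 mm in diameter to 88 mm. Origin at the centre of its underside, z along its axis to the cap. At the start it lies in the free stretch, nearly along the lane, cap towards the lane's +y end, the larger gap ahead of the cap.
- bottle_cap (a point): Centre of the top face of the tipped bottle's cap, 88 mm from its underside.
- stand: Grey plastic stand of the code reader, fixed to the bench: a foot 96 mm in diameter and 6 mm thick with a round cup, 50 mm outside and 42 mm inside, open at the top, rim 52 mm and inner floor 8 mm above the bench. Origin at the centre of its underside, z up.
- reader: Torch-like code reader, 160 g, 156 mm long: black round head 36 mm in diameter to 50 mm, taper to 60 mm, then a grey round barrel 28 mm in diameter to 152 mm. Origin at the centre of the window (head's end); z along its axis to the tail, so it looks along -z. At the start it stands upright in the stand's cup, window down; draw it straight up by the barrel.
- neighbour0: Brown square bottle, the same as bottle, standing in the lane beside the free stretch; origin at the centre of its underside, z up to the cap
- neighbour1: Brown square bottle, the same as bottle, standing in the lane beside the free stretch; origin at the centre of its underside, z up to the cap
- neighbour2: Brown square bottle, the same as bottle, standing in the lane beside the free stretch; origin at the centre of its underside, z up to the cap
- neighbour3: Brown square bottle, the same as bottle, standing in the lane beside the free stretch; origin at the centre of its underside, z up to the cap
- beaker: Empty glass beaker, 64 mm in diameter and 85 mm tall, beyond the stand (+x); origin at the centre of its underside.
- jar: Small glass jar with white lid, 48 mm in diameter and 55 mm tall, on the robot's side of the stand; origin at the centre of its underside.
Things that resemble listed ones, but are neither listed nor needed, are in the scene too. What is shaped like the neighbour2 but blue is not meant.

How it is judged:
On the way, in this order (a step that is already met when the one before it is completed fails the run):
1. the tipped bottle stands upright in the free stretch of the lane, at rest and let go (angle between bottle's own z axis and vertical below 0.12 rad and x of bottle in the frame of lane between -0.015 and 0.015 m and y of bottle in the frame of lane between -0.1 and 0.1 m and z of bottle in the frame of lane between 0 and 0.012 m and linear speed of bottle below 0.03 m/s and contact force between the fingers and bottle below 0.1 N), for 0.3 s.
2. the reader is held clear above its stand (height (world z) of reader above 0.07 m and contact force between the fingers and reader above 1 N and contact force between reader and stand below 0.1 N), for 0.2 s.
At the end, for the whole second after the job is handed in: Bottle stands released on the lane floor (7 deg of upright, 15 mm of the centre line, 100 mm of the middle). Fingers alone hold the reader still, window over 110 mm up, axis 29 to 63 deg from vertical, cap centre 40 to 160 mm ahead of the window and within 20 mm of its axis in x and y (all of step 1 and contact force between reader and stand below 0.1 N and contact force between reader and lane below 0.1 N and contact force between reader and bottle below 0.1 N and contact force between reader and beaker below 0.1 N and contact force between reader and jar below 0.1 N and contact force between reader and neighbour0 below 0.1 N and contact force between reader and neighbour1 below 0.1 N and contact force between reader and neighbour2 below 0.1 N and contact force between reader and neighbour3 below 0.1 N and x of bottle_cap in the frame of reader between -0.02 and 0.02 m and y of bottle_cap in the frame of reader between -0.02 and 0.02 m and z of bottle_cap in the frame of reader between -0.16 and -0.04 m and angle between reader's own z axis and vertical between 0.5 and 1.1 rad and height (world z) of reader above 0.11 m and contact force between the fingers and reader above 1 N and linear speed of reader below 0.03 m/s); the arm keeps its last pose, push and grip.
It fails at once if a neighbouring bottle is knocked over or shifted by more than 25 mm (distance of any of neighbour0, neighbour1, neighbour2, neighbour3 from where it was at the start of the episode above 0.025 m or angle between any of neighbour0, neighbour1, neighbour2, neighbour3's own z axis and vertical above 0.4 rad).
It fails at once if the beaker or the jar is shifted by more than 40 mm or knocked over (distance of any of beaker, jar from where it was at the start of the episode above 0.04 m or angle between any of beaker, jar's own z axis and vertical above 0.4 rad).
It also fails if it takes over 64 s, if anything falls off the work surface, if the arm or the gripper's body presses on something with over 40 N, if the wrist force passes 120 N, or if a joint passes its speed limit or range.

## Working session

There is one attempt and no reset: what is moved stays moved. The work goes in short steps, Python scripts to look and compute and a tool call to move; the robot and the scene stay as the last step left them, time stands still between calls to the robot, and variables do not carry over. Pictures are saved under pics/ and viewed, at most 10 in all, crops included, and the job is handed in when it is done.

Besides the shell and the picture viewer there is one more tool, called after "Call:" as name(argument=value, ...), one argument or row to a line, values as JSON. servo_tool: Moves the arm, as the interface text tells. Its arguments: {"type":"object","properties":{"moves":{"type":"array"}},"required":["moves"]}

```bash
mkdir -p pics; ls
python3 - <<'E'
from workcell import sensors, optics, manip
import cv2,numpy as np
np.set_printoptions(precision=4,suppress=True)
s=sensors.sense();print(s)
for n in("scene","side"):
    p=optics.camera_params(n);print(n,p)
    im=optics.read_camera(n);cv2.imwrite(f"pics/{n}0.png",im[...,::-1])
E
```

```text
pics
{'t': 0.0, 'q': array([ 0.3337,  0.0408,  0.0838, -0.0005, -1.6155, -0.3337]), 'qd': array([ 0.0003,  0.0009,  0.0001,  0.0004, -0.001 ,  0.0001]), 'effort': array([ -0.0007, -36.8201,  34.7413,   6.9323,  -0.0055,  -0.    ]), 'eef_pos': array([0.5997, 0.0001, 0.2303]), 'eef_rot': array([ 0.0007,  0.7071, -0.7071, -0.0006]), 'wrist_force': array([-0.2413,  0.3509,  0.1946]), 'moment': array([-0.035 ,  0.0172,  0.0422]), 'grip_force': 0.0, 'gripper_width': 1.0010040889855527}
scene {'intrinsics': array([[611.5518,   0.    , 307.4948],
       [  0.    , 611.5518, 240.5716],
       [  0.    ,   0.    ,   1.    ]]), 'xyz': array([ 1.2017, -0.7012,  0.6991]), 'rotation': array([-0.4463,  0.8103,  0.3379, -0.1736])}
side {'intrinsics': array([[616.3552,   0.    , 314.4517],
       [  0.    , 616.3552, 233.7356],
       [  0.    ,   0.    ,   1.    ]]), 'xyz': array([0.4537, 0.9503, 1.1851]), 'rotation': array([ 0.0201, -0.0305,  0.9385, -0.3434])}
```

View pics/scene0.png

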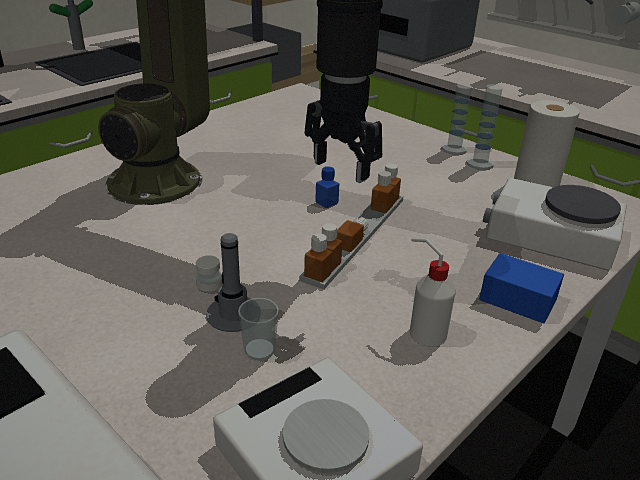

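View pics/side0.png

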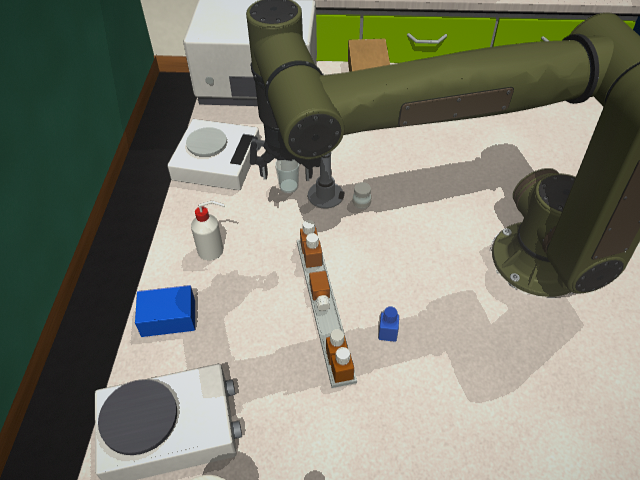

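Scene: the tipped brown bottle is at (350,234), or side (320,290) with its cap at (322,303). It could be mistaken for the standing neighbours at scene (322,255) and (385,190), or the blue bottle at (327,190). The reader is at scene (231,262), side (325,180). I'll check with one close crop and measure.

```bash
cat > h.py <<'E'
import numpy as np,cv2
from scipy.spatial.transform import Rotation as R
from workcell import sensors, optics, manip
np.set_printoptions(precision=4,suppress=True)
def rot(q): q=np.asarray(q); return R.from_quat(q[[1,2,3,0]])
def ray(p,uv):
    K=p["intrinsics"];d=rot(p["rotation"]).apply(np.linalg.solve(K,[uv[0],uv[1],1.]));return p["xyz"],d
def plane(p,uv,z):
    o,d=ray(p,uv);return o+d*(z-o[2])/d[2]
def proj(p,X):
    c=rot(p["rotation"]).inv().apply(np.asarray(X)-p["xyz"]);u=c@p["intrinsics"].T;return u[...,:2]/u[...,2:]
def tri(p1,a,p2,b):
    o,d=ray(p1,a);o2,e=ray(p2,b);t=np.linalg.lstsq(np.c_[d,-e],o2-o,rcond=None)[0]
    A=o+d*t[0];B=o2+e*t[1];return (A+B)/2,np.linalg.norm(A-B)
def toolmove(target,Rt=None):
    s=sensors.sense();r=rot(s["eef_rot"]);return r.inv().apply(np.asarray(target)-s["eef_pos"])*100
E
python3 - <<'E'
from h import *
a=cv2.imread("pics/side0.png");b=cv2.imread("pics/scene0.png")
c1=cv2.resize(a[220:390,270:400],None,fx=3.5,fy=3.5,interpolation=cv2.INTER_CUBIC)
c2=cv2.resize(b[155:295,295:415],None,fx=2.8,fy=2.8,interpolation=cv2.INTER_CUBIC)
H=595;o=np.zeros((H,800,3),np.uint8);o[:c1.shape[0],:c1.shape[1]]=c1[:H];o[:c2.shape[0],460:460+c2.shape[1]]=c2
cv2.imwrite("pics/crop.png",o)
for n,im in(("side",a),("scene",b)):
    h=cv2.cvtColor(im,cv2.COLOR_BGR2HSV)
    m=cv2.inRange(h,(3,150,40),(16,255,255))
    k,l,st,ce=cv2.connectedComponentsWithStats(m)
    for i in range(1,k):
        if st[i,4]>60:print(n,st[i],ce[i])
ps=optics.camera_params("side");pc=optics.camera_params("scene")
for uv in[(297,241),(306,238),(329,387),(356,383)]:print(uv,plane(ps,uv,.012))
print(tri(ps,(325,153),pc,(230,238)))
E
```

```text
side [   0   56  189  421 5837] [ 78.6599 261.4802]
side [300 229  22  38 380] [311.3632 252.9368]
side [310 271  20  29 412] [319.25   283.9223]
side [326 336  28  47 591] [338.9137 363.2149]
scene [371 178  30  35 690] [385.0304 195.4449]
scene [ 304  221   59   61 1606] [332.3032 251.5174]
(297, 241) [ 0.5854 -0.0124  0.012 ]
(306, 238) [ 0.5639 -0.0233  0.012 ]
(329, 387) [0.4847 0.3723 0.012 ]
(356, 383) [0.4295 0.3599 0.012 ]
(array([ 0.5247, -0.1796,  0.1554]), np.float64(0.0024667231429657786))
```

View pics/crop.png

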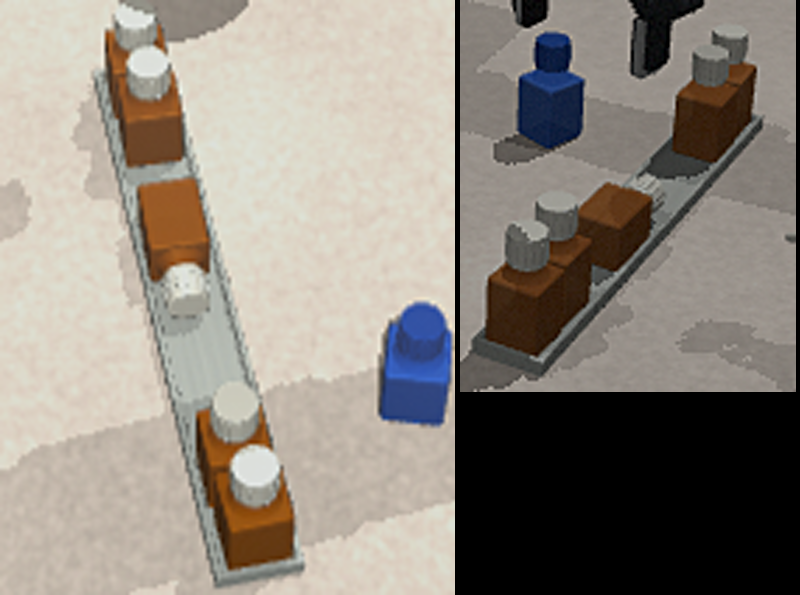

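The crop confirms it: the tipped brown bottle's top face has corners near crop (139,188), (199,180), (208,237) and (147,247), and its cap at (186,290) points to the lane's +y end. The blue one is the decoy.

Run:
```python
from h import *
ps=optics.camera_params("side");pc=optics.camera_params("scene")
f=lambda x,y:(270+x/3.5-.36,220+y/3.5-.36)
g=lambda x,y:(295+(x-460)/2.8-.3,155+y/2.8-.3)
A=plane(ps,f(95,72),.012);B=plane(ps,f(216,583),.012);C=plane(ps,f(301,565),.012)
print("lane side",A,B,C,np.linalg.norm(B-A),np.linalg.norm(C-B),"dir",(B-A)/np.linalg.norm(B-A))
d=(B-A)/np.linalg.norm(B-A);yaw=np.arctan2(-d[0],d[1]);print("yaw",yaw)
P=plane(pc,g(541,371),.012);Q=plane(pc,g(762,120),.012);S=plane(pc,g(474,345),.012);print("lane scene",P,Q,S,np.linalg.norm(Q-P),np.linalg.norm(S-P),(Q-P)/np.linalg.norm(Q-P))
tb=[plane(ps,f(*u),.046) for u in[(139,188),(199,180),(208,237),(147,247)]];print("body top side",np.array(tb),np.mean(tb,0))
tb=[plane(pc,g(*u),.046) for u in[(597,183),(651,207),(640,228),(582,210)]];print("scene",np.array(tb))
# lane middle
mid=(A+B)/2;ex=np.array([d[1],-d[0],0]);print("mid side",mid[:2]+0, "centre", (A+C)/2, ex)
print("mid scene",(S+Q)/2)
for p,im in((ps,"side"),(pc,"scene")):
    I=cv2.imread(f"pics/{im}0.png");x,y=(325,165) if im=="side" else (231,262)
    pr=proj(p,np.array([[.53,-.18,.164],[.53,-.18,0.]]));print(im,pr)
```

```text
lane side [ 0.5861 -0.0149  0.012 ] [0.4799 0.3703 0.012 ] [0.4304 0.3556 0.012 ] 0.39952119341677494 0.05170225317895859 dir [-0.2658  0.964   0.    ]
yaw 0.2690374564196909
lane scene [ 0.595  -0.0243  0.012 ] [0.4849 0.3619 0.012 ] [ 0.5436 -0.036   0.012 ] 0.40165372773789887 0.05270054527815662 [-0.2743  0.9616  0.    ]
body top side [[0.5446 0.1099 0.046 ]
 [0.5057 0.1011 0.046 ]
 [0.4972 0.1464 0.046 ]
 [0.5359 0.1565 0.046 ]] [0.5208 0.1285 0.046 ]
scene [[0.4951 0.1405 0.046 ]
 [0.545  0.1437 0.046 ]
 [0.5582 0.1161 0.046 ]
 [0.5131 0.1041 0.046 ]]
mid side [0.533  0.1777] centre [0.5083 0.1704 0.012 ] [0.964  0.2658 0.    ]
mid scene [0.5143 0.163  0.012 ]
side [[323.2104 149.8814]
 [323.5818 196.1878]]
scene [[232.3107 235.3056]
 [236.583  313.3713]]
```

Call:
servo_tool(
  moves=[
    [[-5, 3, 0], [0, 0, 0], 8.5],
    [[-5, 3, 0], [0, 0, 0], 8.5],
    [[-4, 3, 0], [0, 0, -0.1], 6],
    [[0, 0, 0], [0, 0, -0.12], 5],
    [[0, 0, 0], [0, 0, 0], 5],
  ],
)

```text
t: 0.72
eef_pos: [0.5096, 0.1405, 0.2311]
eef_rot: [0.0, 0.781, -0.625, -0.0]
wrist_force: [-0.2, 1.1, 0.9]
gripper_width: 0.585
grip_force: 0.0
```

Run:
```python
from h import *
s=sensors.sense();print(s["eef_pos"],s["eef_rot"],s["q"],s["gripper_width"])
p=optics.camera_params("wrist");im=optics.read_camera("wrist");cv2.imwrite("pics/w1.png",im[...,::-1]);print(p)
a=optics.read_camera("side");cv2.imwrite("pics/side1.png",a[...,::-1])
```

```text
[0.5096 0.1405 0.2311] [ 0.0001  0.7805 -0.6252 -0.0001] [ 0.6497 -0.1501 -0.0981 -0.0002 -1.623  -0.4296] 0.5848689135241022
{'intrinsics': array([[407.4138,   0.    , 315.6156],
       [  0.    , 407.4138, 238.6078],
       [  0.    ,   0.    ,   1.    ]]), 'xyz': array([0.5262, 0.0691, 0.3742]), 'rotation': array([-0.0167, -0.109 ,  0.9832,  0.1453])}
```

View pics/w1.png

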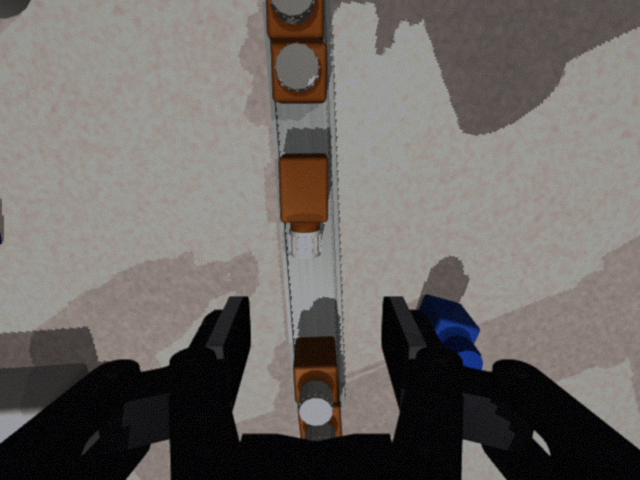

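The wrist view shows the bottle body's top face spanning (279..328, 155..222) and the cap around (305,243). The neighbours are at (299,70) and (316,370).

Run:
```python
from h import *
p={'intrinsics': np.array([[407.4138,0,315.6156],[0,407.4138,238.6078],[0,0,1]]),'xyz':np.array([.5262,.0691,.3742]),'rotation':np.array([-0.0167,-0.109,.9832,.1453])}
im=cv2.imread("pics/w1.png");h=cv2.cvtColor(im,cv2.COLOR_BGR2HSV)
m=cv2.inRange(h,(3,150,110),(16,255,255))
k,l,st,ce=cv2.connectedComponentsWithStats(m)
for i in range(1,k):
    if st[i,4]>100:
        c=cv2.findContours((l==i).astype(np.uint8),0,2)[0][0];print(st[i],cv2.minAreaRect(c))
W=[plane(p,u,.046) for u in[(279,155),(327.5,154),(327.5,221),(282,222)]];print(np.array(W),np.mean(W,0))
T=(W[0]+W[1])/2;F=(W[2]+W[3])/2;print("len",np.linalg.norm(F-T),"wid",np.linalg.norm(W[0]-W[1]),"dir",(F-T)/np.linalg.norm(F-T))
print("cap sides z=.026",plane(p,(291.5,243),.026),plane(p,(320,243),.026))
print("cap front top edge z .04",plane(p,(306,256),.026),plane(p,(306,256),.04))
print("lane edges z=.012",[plane(p,u,.012) for u in[(285.5,250),(341,250),(272,90),(331,90)]])
for i in (243,): print(im[i,284:330,0])
```

```text
[282 170  43  51 684] ((302.77935791015625, 194.14639282226562), (50.13005447387695, 41.77505111694336), 87.39744567871094)
[[0.5476 0.1046 0.046 ]
 [0.5102 0.0955 0.046 ]
 [0.4978 0.1487 0.046 ]
 [0.5345 0.1579 0.046 ]] [0.5225 0.1267 0.046 ]
len 0.05475410212655173 wid 0.03843073350012633 dir [-0.2328  0.9725  0.    ]
cap sides z=.026 [0.5229 0.1805 0.026 ] [0.498  0.1749 0.026 ]
cap front top edge z .04 [0.5076 0.1897 0.026 ] [0.5084 0.1848 0.04  ]
lane edges z=.012 [array([0.5269, 0.1929, 0.012 ]), array([0.4761, 0.1815, 0.012 ]), array([0.5658, 0.0571, 0.012 ]), array([0.5177, 0.0463, 0.012 ])]
[118  79  72 116 137 147 140 111 119 147 147 140 139 149 156 155 161 166
 161 168 161 159 163 164 165 164 158 158 145 139 142 152 156 125 120 143
 150 148 143 140 141 141 141 143 140 142]
```

Call:
servo_tool(
  moves=[
    [[-3.3, -0.4, 4.4], [0, 0, 0], 5],
    [[-3.2, -0.4, 5], [0, 0, 0], 5],
    [[0, 0, 5], [0, 0.1, 0], 5],
    [[0, 0, 0], [0, 0.17, 0], 5],
    [[0, 0, 0], [0, 0.18, 0], 5],
  ],
)

```text
t: 1.45
eef_pos: [0.5042, 0.2045, 0.0876]
eef_rot: [0.141, 0.759, -0.61, 0.177]
wrist_force: [0.2, -0.7, -0.9]
gripper_width: 0.586
grip_force: 0.0
```

Call:
servo_tool(
  moves=[
    [[0, 0, 0], [0, 0, 0], 5],
  ],
)

```text
t: 1.58
eef_pos: [0.5028, 0.2053, 0.0846]
eef_rot: [0.142, 0.761, -0.609, 0.175]
wrist_force: [0.3, -0.1, -0.8]
gripper_width: 0.585
grip_force: 0.0
```

Run:
```python
from h import *
s=sensors.sense();print(s["eef_pos"],rot(s["eef_rot"]).as_matrix(),s["q"])
print(toolmove([.5117,.1721,.0155]))
```

```text
[0.5028 0.2053 0.0846] [[ 0.198  -0.9758  0.093 ]
 [-0.876  -0.2187 -0.4299]
 [ 0.4398  0.0036 -0.8981]] [ 0.9669  0.0664 -0.3344  0.3274 -1.4976 -0.8241]
[ 0.0476 -0.1694  7.7113]
```

Call:
servo_tool(
  moves=[
    [[0, -0.2, 4], [0, 0, 0], 5],
    [[0, 0, 2.2], [0, 0, 0], 5],
    [[0, 0, 1], [0, 0, 0], 5],
    [[0, 0, 0.5], [0, 0, 0], 5],
    [[0, 0, 0], [0, 0, 0], 5],
  ],
)

```text
t: 2.2
eef_pos: [0.5132, 0.173, 0.0185]
eef_rot: [0.139, 0.761, -0.61, 0.174]
wrist_force: [0.5, 0.6, -0.3]
gripper_width: 0.586
grip_force: 0.0
```

Run:
```python
from h import *
s=sensors.sense();print(s["eef_pos"],s["wrist_force"])
ims=[optics.read_camera(n)[...,::-1] for n in("wrist","side")]
b=cv2.resize(ims[1][230:390,260:420],(480,480))
cv2.imwrite("pics/w2.png",np.hstack([cv2.resize(ims[0][:, 160:480],(320,480)),b]))
```

```text
[0.5132 0.173  0.0185] [ 0.5272  0.5844 -0.2645]
```

View pics/w2.png

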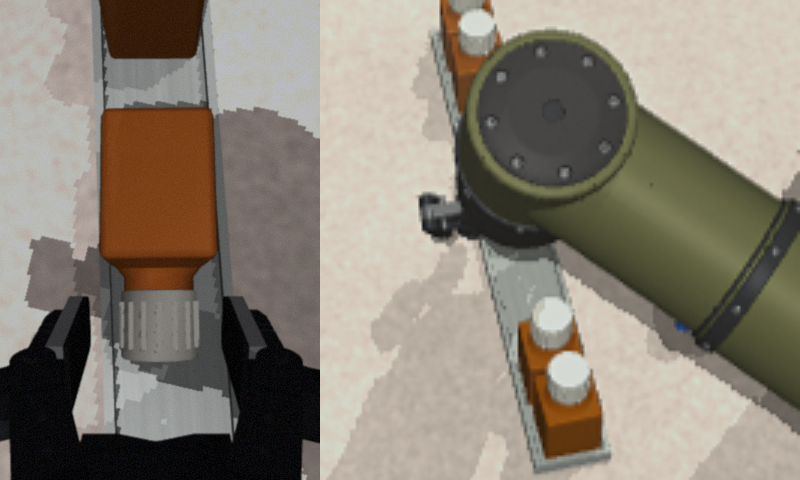

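The cap sits centred between the fingers at (160,325) in the left picture. I'll go down 2 mm and close.

Call:
servo_tool(
  moves=[
    [[0, 0, 0.2], [0, 0, 0], 4],
    [[0, 0, 0], [0, 0, 0], 2],
    [[0, 0, 0], [0, 0, 0], 1],
    [[0, 0, 0], [0, 0, 0], 1],
    [[0, 0, 0], [0, 0, 0], 1],
  ],
)

```text
t: 2.92
eef_pos: [0.513, 0.1723, 0.0164]
eef_rot: [0.139, 0.761, -0.609, 0.174]
wrist_force: [-3.9, 2.4, 4.2]
gripper_width: 0.301
grip_force: 58.9
```

Call:
servo_tool(
  moves=[
    [[0, 0, 0], [0, 0, 0], 1],
    [[0, 0, 0], [0, 0, 0], 1],
  ],
)

```text
t: 3.18
eef_pos: [0.513, 0.1723, 0.0164]
eef_rot: [0.139, 0.761, -0.609, 0.174]
wrist_force: [-4.8, 2.4, 4.8]
gripper_width: 0.309
grip_force: 58.9
```

Call:
servo_tool(
  moves=[
    [[0.8, 0, -1.8], [0, 0, 0], 1],
    [[2.2, 0, -4.5], [0, 0, 0], 1],
    [[2.2, 0, -4.5], [0, 0, 0], 1],
    [[0, 0, 0], [0, -0.17, 0], 1],
    [[0, 0, 0], [0, -0.17, 0], 1],
  ],
)

```text
t: 3.8
eef_pos: [0.5133, 0.1731, 0.1379]
eef_rot: [0.031, 0.78, -0.624, 0.041]
wrist_force: [0.2, -1.2, -1.9]
gripper_width: 0.304
grip_force: 59.1
```

Call:
servo_tool(
  moves=[
    [[0, 0, 0], [0, -0.17, 0], 1],
    [[0, 0, 0], [0, -0.17, 0], 1],
    [[0, 0, 0], [0, -0.17, 0], 1],
    [[0, 0, 0], [0, -0.17, 0], 1],
    [[0, 0, 0], [0, -0.17, 0], 1],
  ],
)

```text
t: 4.42
eef_pos: [0.5138, 0.1717, 0.1383]
eef_rot: [-0.229, 0.728, -0.582, -0.283]
wrist_force: [-0.1, -0.2, -2.0]
gripper_width: 0.304
grip_force: 59.1
```

Run:
```python
from h import *
s=sensors.sense();print(s["eef_pos"],rot(s["eef_rot"]).as_matrix(),s["q"],s["gripper_width"],s["grip_force"])
```

```text
[0.5138 0.1717 0.1383] [[ 0.1638 -0.9758 -0.1449]
 [-0.717  -0.2187  0.6619]
 [-0.6776 -0.0045 -0.7354]] [ 0.1558  0.0105 -0.0398 -0.7429 -1.5742  0.0847] 0.30366981754332173 59.122686982154846
```

Call:
servo_tool(
  moves=[
    [[0, 0, 0], [0, -0.14, 0], 1],
    [[0, 0, 0], [0, -0.14, 0], 1],
    [[0, 0, 0], [0, -0.1, 0], 1],
    [[0, 0, 0], [0, 0, 0], 1],
    [[0, 0, 0], [0, 0, 0], 1],
  ],
)

```text
t: 5.05
eef_pos: [0.5134, 0.172, 0.1368]
eef_rot: [-0.332, 0.662, -0.53, -0.413]
wrist_force: [-0.0, -0.4, -0.3]
gripper_width: 0.305
grip_force: 59.2
```

Run:
```python
from h import *
s=sensors.sense();print(s["eef_pos"],rot(s["eef_rot"]).as_matrix(),s["q"],s["gripper_width"],s["grip_force"])
ps=optics.camera_params("side")
ims=[optics.read_camera(n)[...,::-1] for n in("side","scene")]
for n,i in zip(("side","scene"),ims):cv2.imwrite(f"pics/{n}2.png",i)
b=cv2.resize(ims[0][200:390,260:420],(400,475));c=cv2.resize(ims[1][135:295,285:420],(400,475))
cv2.imwrite("pics/w3.png",np.hstack([b,c]))
```

```text
[0.5134 0.172  0.1368] [[ 0.0973 -0.9758 -0.1958]
 [-0.4275 -0.2186  0.8772]
 [-0.8988 -0.0016 -0.4385]] [-0.0645  0.181   0.02   -1.0691 -1.7501  0.2749] 0.30460692180885723 59.20066952705383
```

View pics/w3.png

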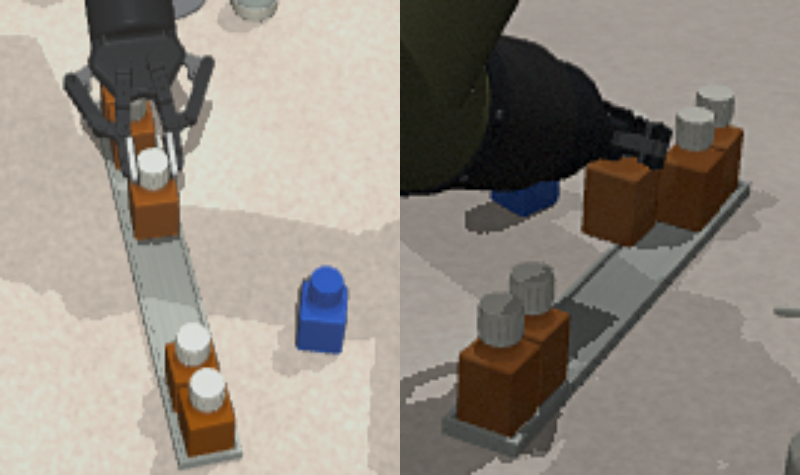

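Run:
```python
from h import *
s=sensors.sense();r=rot(s["eef_rot"])
r0=rot(np.array([.139,.761,-.609,.174]));t0=np.array([.513,.1723,.0164])
for X in([.529,.100,.026],[.529-.0205,.1+.0856,.026]):
    print("now",s["eef_pos"]+r.apply(r0.inv().apply(np.array(X)-t0)))
print("axis now",r.apply(r0.inv().apply([-.233,.9725,0])))
ps=optics.camera_params("side");pc=optics.camera_params("scene")
f=lambda x,y:(260+x/2.5,200+y/2.5); g=lambda x,y:(285+x*135/400,135+y*160/475)
print("neigh caps side",[plane(ps,f(*u),.094)[:2] for u in[(191,335),(207,383)]])
print("neigh caps scene",[plane(pc,g(x-400,y),.094)[:2] for x,y in[(503,304),(531,273),(695,116),(715,95)]])
print("bottle cap tri",tri(ps,f(152,157),pc,g(640-400,135)))
L=lambda x,y:np.array([.511,.167])+x*np.array([.963,.267])+y*np.array([-.267,.963])
for y in(-.175,-.132,.132,.175):print("exp",L(0,y),proj(ps,np.r_[L(0,y),.094]))
```

```text
now [0.5153 0.163  0.0633]
now [0.5138 0.1631 0.1513]
axis now [-0.0173  0.0003  0.9999]
neigh caps side [array([0.474 , 0.2951]), array([0.4592, 0.3383])]
neigh caps scene [array([0.5583, 0.    ]), array([0.5452, 0.0397]), array([0.477 , 0.2927]), array([0.4651, 0.332 ])]
bottle cap tri (array([0.5211, 0.1594, 0.1452]), np.float64(0.016107003450518895))
exp [ 0.5577 -0.0015] [306.9411 222.8923]
exp [0.5462 0.0399] [310.4788 236.5626]
exp [0.4758 0.2941] [335.5691 333.5187]
exp [0.4643 0.3355] [340.3042 351.8163]
```

Call:
servo_tool(
  moves=[
    [[-1.5, 0.45, 3.1], [0, 0, 0], 1],
    [[0, 0, 0], [-0.045, 0, -0.022], 1],
    [[1.8, 0, 0.88], [0, 0, 0], 1],
    [[1.8, 0, 0.88], [0, 0, 0], 1],
    [[0, 0, 0], [0, 0, 0], 1],
  ],
)

```text
t: 5.78
eef_pos: [0.4998, 0.2048, 0.0927]
eef_rot: [-0.32, 0.673, -0.514, -0.425]
wrist_force: [-0.2, 0.0, -0.5]
gripper_width: 0.303
grip_force: 59.4
```

Run:
```python
from h import *
s=sensors.sense();r=rot(s["eef_rot"])
r0=rot(np.array([.139,.761,-.609,.174]));t0=np.array([.513,.1723,.0164])
X=[.529,.100,.026]
b=s["eef_pos"]+r.apply(r0.inv().apply(np.array(X)-t0));print("bottom now",b)
d=b[:2]-[.511,.167];print("lane",d@[.963,.267],d@[-.267,.963],"axis",r.apply(r0.inv().apply([-.233,.9725,0])),"yaw", np.arctan2(*(-r.as_matrix()[[1,0],1])))
print(s["eef_pos"],s["wrist_force"],r.as_matrix())
ims=[optics.read_camera(n)[...,::-1] for n in("side","scene")]
b=cv2.resize(ims[0][220:370,265:385],(480,600));c=cv2.resize(ims[1][160:300,300:364],(275,600))
cv2.imwrite("pics/w4.png",np.hstack([b,c]))
```

```text
bottom now [0.5017 0.1953 0.0187]
lane -0.001395785839876422 0.02974244277476215 axis [-0.0081 -0.002   1.    ] yaw 0.26948290270695513
[0.4998 0.2048 0.0927] [-0.185   0.0417 -0.5427] [[ 0.1107 -0.9639 -0.2422]
 [-0.4202 -0.2662  0.8675]
 [-0.9007  0.0057 -0.4345]]
```

View pics/w4.png

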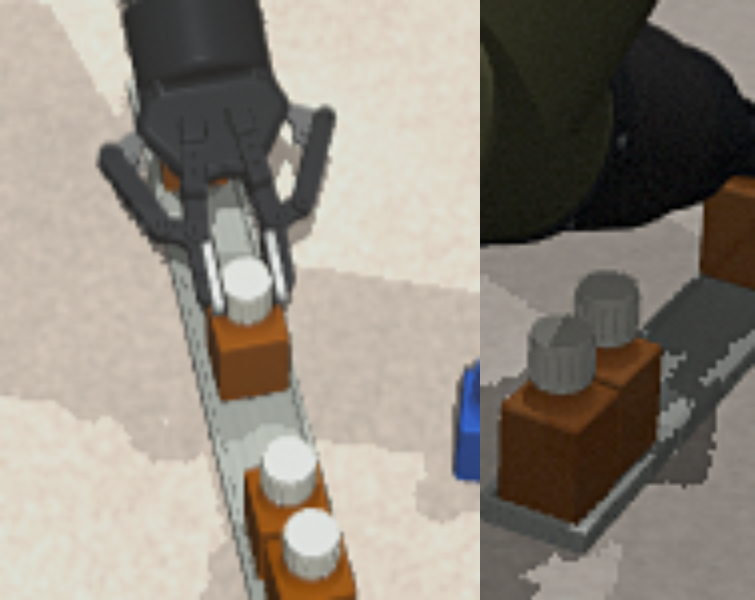

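The bottle is upright over the lane at lane y of about 30 mm and laterally centred. I'll shift it 25 mm further towards +y to keep the wrist clear of the rear neighbours, then lower it.

Call:
servo_tool(
  moves=[
    [[-1.1, -0.13, 2.26], [0, 0, 0], 1],
    [[0, 0, 0], [0, 0, 0], 1],
    [[0.63, 0, 0.3], [0, 0, 0], 1],
    [[0.27, 0, 0.13], [0, 0, 0], 1],
    [[0, 0, 0], [0, 0, 0], 1],
  ],
)

```text
t: 6.5
eef_pos: [0.4956, 0.2292, 0.0854]
eef_rot: [-0.321, 0.674, -0.513, -0.423]
wrist_force: [0.1, -0.7, -1.3]
gripper_width: 0.305
grip_force: 59.4
```

Call:
servo_tool(
  moves=[
    [[0.18, 0, 0.09], [0, 0, 0], 1],
    [[0, 0, 0], [0, 0, 0], 1],
  ],
)

```text
t: 6.75
eef_pos: [0.4956, 0.2295, 0.0838]
eef_rot: [-0.322, 0.674, -0.513, -0.423]
wrist_force: [-0.3, -0.1, -1.3]
gripper_width: 0.305
grip_force: 59.4
```

Call:
servo_tool(
  moves=[
    [[0.18, 0, 0.09], [0, 0, 0], 1],
    [[0, 0, 0], [0, 0, 0], 1],
  ],
)

```text
t: 7.0
eef_pos: [0.4955, 0.2296, 0.0818]
eef_rot: [-0.322, 0.674, -0.513, -0.423]
wrist_force: [-1.0, -0.2, -0.9]
gripper_width: 0.309
grip_force: 59.4
```

Call:
servo_tool(
  moves=[
    [[0.13, 0, 0.06], [0, 0, 0], 1],
    [[0, 0, 0], [0, 0, 0], 1],
  ],
)

```text
t: 7.25
eef_pos: [0.4955, 0.2296, 0.0804]
eef_rot: [-0.322, 0.674, -0.513, -0.423]
wrist_force: [-0.5, -0.2, -1.7]
gripper_width: 0.305
grip_force: 59.4
```

Call:
servo_tool(
  moves=[
    [[0.09, 0, 0.04], [0, 0, 0], 1],
    [[0, 0, 0], [0, 0, 0], 1],
  ],
)

```text
t: 7.5
eef_pos: [0.4956, 0.2295, 0.0795]
eef_rot: [-0.322, 0.674, -0.513, -0.423]
wrist_force: [-0.3, -0.4, -1.1]
gripper_width: 0.306
grip_force: 59.4
```

Call:
servo_tool(
  moves=[
    [[0.09, 0, 0.04], [0, 0, 0], 1],
    [[0, 0, 0], [0, 0, 0], 1],
  ],
)

```text
t: 7.75
eef_pos: [0.4957, 0.2295, 0.0786]
eef_rot: [-0.322, 0.674, -0.513, -0.423]
wrist_force: [-0.1, 0.8, -1.7]
gripper_width: 0.304
grip_force: 59.6
```

Call:
servo_tool(
  moves=[
    [[0.13, 0, 0.06], [0, 0, 0], 1],
    [[0, 0, 0], [0, 0, 0], 1],
  ],
)

```text
t: 8.0
eef_pos: [0.4957, 0.2295, 0.0785]
eef_rot: [-0.322, 0.675, -0.512, -0.423]
wrist_force: [-1.6, -1.4, 5.8]
gripper_width: 0.305
grip_force: 60.1
```

Call:
servo_tool(
  moves=[
    [[0.13, 0, 0.06], [0, 0, 0], 1],
    [[0, 0, 0], [0, 0, 0], 1],
  ],
)

```text
t: 8.25
eef_pos: [0.4957, 0.2296, 0.0785]
eef_rot: [-0.322, 0.675, -0.511, -0.423]
wrist_force: [-3.1, -3.5, 12.3]
gripper_width: 0.304
grip_force: 60.5
```

Run:
```python
from h import *
s=sensors.sense();print(s["eef_pos"],s["wrist_force"],s["moment"])
ims=[optics.read_camera(n)[...,::-1] for n in("side","scene")]
b=cv2.resize(ims[0][250:350,285:365],(480,600));c=cv2.resize(ims[1][150:290,320:394],(317,600))
cv2.imwrite("pics/w5.png",np.hstack([b,c]))
```

```text
[0.4957 0.2296 0.0785] [-3.1366 -3.4694 12.3415] [0.5117 0.9346 1.2517]
```

View pics/w5.png

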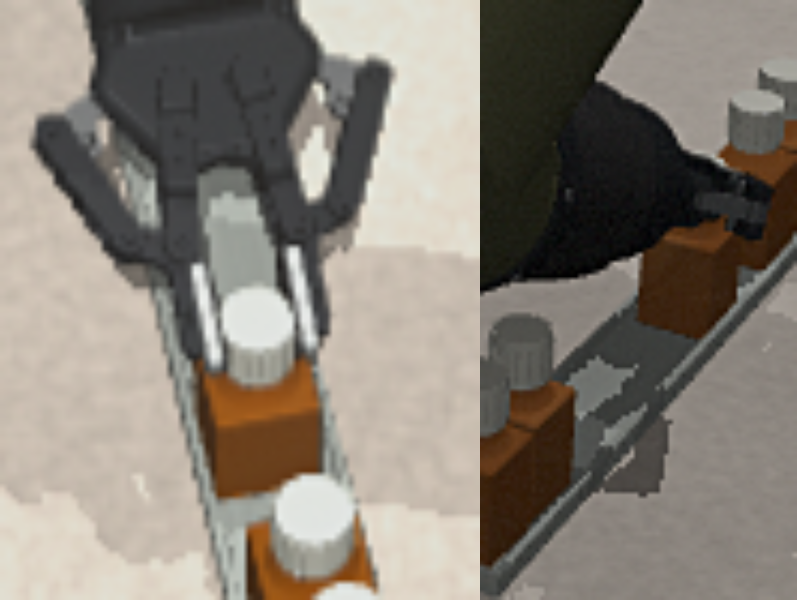

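Contact with the floor at 12 N and the bottle stands between the lips (body at (262,430)). I'll ease off, open and back out.

Call:
servo_tool(
  moves=[
    [[-0.15, 0, -0.07], [0, 0, 0], 2.4],
    [[0, 0, 0], [0, 0, 0], 3.5],
    [[0, 0, 0], [0, 0, 0], 5],
    [[0, 0, 0], [0, 0, 0], 6],
    [[0, 0, 0], [0, 0, 0], 6],
  ],
)

```text
t: 8.98
eef_pos: [0.4956, 0.2295, 0.0772]
eef_rot: [-0.322, 0.674, -0.513, -0.423]
wrist_force: [-0.2, 0.8, -0.4]
gripper_width: 0.703
grip_force: 0.0
```

Call:
servo_tool(
  moves=[
    [[0, 0, -1], [0, 0, 0], 6],
    [[0, 0, -3], [0, 0, 0], 6],
    [[0, 0, -4], [0, 0, 0], 6],
    [[-2, 0, -4], [0, 0, 0], 6],
    [[0, 0, 0], [0, 0, 0], 6],
  ],
)

```text
t: 9.6
eef_pos: [0.5241, 0.1312, 0.1506]
eef_rot: [-0.323, 0.675, -0.513, -0.42]
wrist_force: [-0.7, 0.6, -0.5]
gripper_width: 0.697
grip_force: 0.0
```

Run:
```python
from h import *
s=sensors.sense();print(s["eef_pos"],rot(s["eef_rot"]).as_matrix(),s["q"])
ims=[optics.read_camera(n)[...,::-1] for n in("side","scene","wrist")]
for n,i in zip(("side","scene","wrist"),ims):cv2.imwrite(f"pics/{n}3.png",i)
b=cv2.resize(ims[0][100:380,260:400],(300,600),interpolation=cv2.INTER_CUBIC);c=cv2.resize(ims[1][150:350,190:390],(500,500),interpolation=cv2.INTER_CUBIC)
o=np.zeros((600,800,3),np.uint8);o[:,:300]=b;o[:500,300:]=c
cv2.imwrite("pics/w6.png",o)
```

```text
[0.5241 0.1312 0.1506] [[ 0.1208 -0.9644 -0.2353]
 [-0.4219 -0.2645  0.8672]
 [-0.8986 -0.0054 -0.4388]] [-0.1169  0.2429  0.1152 -1.0504 -1.8507  0.298 ]
```

View pics/w6.png

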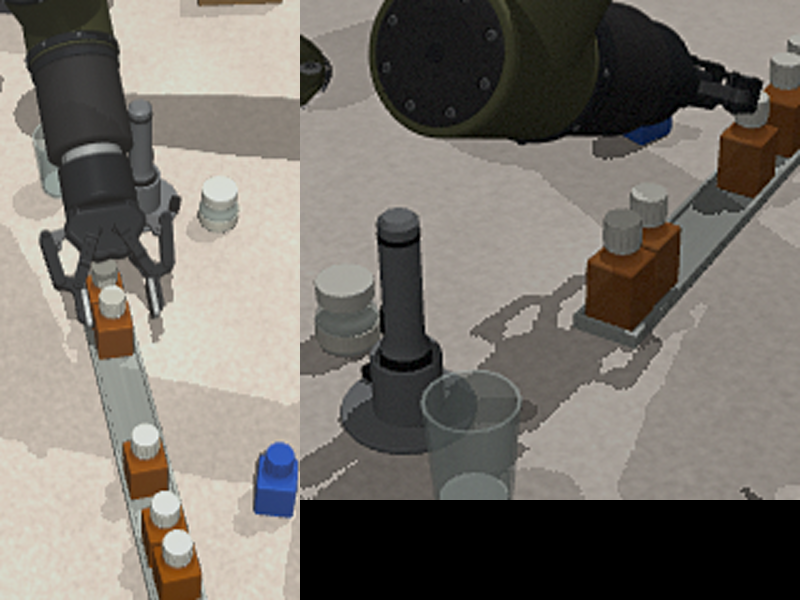

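The bottle stands upright: cap top at side pixel (328,302), and clear of the fingers. The reader's tail top is at side (325,148) and scene (230,237). The jar is at side (362,186), the beaker at scene (258,311).

Run:
```python
from h import *
ps=optics.camera_params("side");pc=optics.camera_params("scene")
f=lambda x,y:(260+x*140/300,100+y*280/600); g=lambda x,y:(190+(x-300)/2.5,150+y/2.5)
print("cap",plane(ps,f(145,434),.094))
c=plane(ps,f(145,434),.094);d=c[:2]-[.511,.167];print("lane",d@[.963,.267],d@[-.267,.963])
print("tail top",plane(ps,f(140,104),.164),plane(pc,g(399,218),.164),tri(ps,f(140,104),pc,g(399,218)))
print("stand foot scene",plane(pc,g(405,412),.006))
print("jar lid",plane(ps,f(219,185),.055),plane(pc,g(345,281),.055),"beaker",plane(pc,g(470,402),.085))
# barrel axis in scene: grey-profile edges
I=cv2.cvtColor(cv2.imread("pics/scene3.png"),cv2.COLOR_BGR2GRAY)
J=cv2.cvtColor(cv2.imread("pics/side3.png"),cv2.COLOR_BGR2GRAY)
for v in(245,255,265,275):print("sc",v,I[v,216:246])
for v in(156,164,172):print("sd",v,J[v,312:340])
s=sensors.sense();print(toolmove([s["eef_pos"][0]+.1,s["eef_pos"][1],s["eef_pos"][2]]))
```

```text
cap [0.4962 0.2196 0.094 ]
lane -0.00023994837150272813 0.05463265467967524
tail top [ 0.5251 -0.1852  0.164 ] [ 0.5314 -0.1868  0.164 ] (array([ 0.5266, -0.1852,  0.1622]), np.float64(0.003910197932185603))
stand foot scene [ 0.5332 -0.1928  0.006 ]
jar lid [ 0.4297 -0.1678  0.055 ] [ 0.4345 -0.1652  0.055 ] beaker [ 0.6301 -0.2152  0.085 ]
sc 245 [158 158 161 167 136   0  15  43  57  56  56  52  52  55  53  53  53  52
  54  28   0   0 181 161 158 161 159 157 155 154]
sc 255 [158 159 155 156 162 140  34  47  52  54  51  54  53  48  50  49  48  48
  47  49  44  37 111 171 164 160 157 157 159 162]
sc 265 [152  83  79 101 174 175 104  39  48  52  52  51  53  50  53  52  47  47
  48  46  45  44  30 177 158 154 156 159 160 159]
sc 275 [ 89  90  96  99  99 117   0  22  54  49  54  54  54  52  51  50  53  48
  46  49  46  39  30 101 166 156 154 153 156 163]
sd 156 [ 52  51  55  53  52  48  46  43  46  40  43  55  56  64  57  50  39  48
  66 140 136 136 133 134 132 133 134 135]
sd 164 [ 41  42  42  43  43  42  43  44  44  44  82  84  85  86  85  84  80  75
  66 134 132 129 130 132 133 132 133 130]
sd 172 [ 44  46  45  44  47  40  43 105  56  77  81  85  87  87  86  84  80  75
  63  81 218 209 207 209 207 209 208 203]
[ 1.156  -9.6383 -2.4015]
```

Call:
servo_tool(
  moves=[
    [[-4, 0, -3], [0, 0, 0], 6],
    [[-4, 0, -3], [0, 0.1, 0], 6],
    [[-4, 0, -3], [0, 0.15, 0], 6],
    [[0, 0, 0], [0, 0.17, 0], 6],
    [[0, 0, 0], [0, 0.17, 0], 6],
  ],
)

```text
t: 10.38
eef_pos: [0.5286, 0.1109, 0.2963]
eef_rot: [-0.158, 0.769, -0.585, -0.206]
wrist_force: [-0.1, 0.2, -1.1]
gripper_width: 0.704
grip_force: 0.0
```

Call:
servo_tool(
  moves=[
    [[0, 0, 0], [0, 0.17, 0], 6],
    [[0, 0, 0], [0, 0.17, 0], 6],
    [[0, 0, 0], [0, 0.17, 0], 6],
    [[0, 0, 0], [0, 0, 0], 6],
  ],
)

```text
t: 10.88
eef_pos: [0.5271, 0.1137, 0.2937]
eef_rot: [-0.004, 0.798, -0.603, -0.008]
wrist_force: [0.3, -0.3, -0.9]
gripper_width: 0.7
grip_force: 0.0
```

Run:
```python
from h import *
s=sensors.sense();print(s["eef_pos"],rot(s["eef_rot"]).as_matrix(),s["q"]);print(toolmove([.53,-.09,.28]))
```

```text
[0.5271 0.1137 0.2937] [[ 0.2731 -0.962  -0.0078]
 [-0.9618 -0.2732  0.0162]
 [-0.0177  0.003  -0.9998]] [ 0.5731 -0.1013  0.0667 -0.0181 -1.7365 -0.2994]
[19.6983  5.2874  1.0355]
```

Call:
servo_tool(
  moves=[
    [[4.9, 1.3, 0], [0, 0.018, 0], 6],
    [[4.9, 1.3, 0], [0, 0, 0], 6],
    [[4.9, 1.3, 0.5], [0, 0, 0], 6],
    [[4.9, 1.3, 0.5], [0, 0, 0], 6],
    [[0, 0, 0], [0, 0, 0], 6],
  ],
)

```text
t: 11.5
eef_pos: [0.5299, -0.0948, 0.283]
eef_rot: [-0.001, 0.794, -0.607, -0.002]
wrist_force: [0.2, -0.2, -0.2]
gripper_width: 0.705
grip_force: 0.0
```

Run:
```python
from h import *
s=sensors.sense();print(s["eef_pos"],rot(s["eef_rot"]).as_matrix())
p=optics.camera_params("wrist");im=optics.read_camera("wrist")[...,::-1];cv2.imwrite("pics/w7.png",im)
print(p["xyz"],p["rotation"].tolist())
for z in(.164,.052,.006):print(proj(p,np.array([.528,-.186,z])))
```

```text
[ 0.5299 -0.0948  0.283 ] [[ 0.2622 -0.965  -0.0027]
 [-0.965  -0.2622  0.0034]
 [-0.004   0.0017 -1.    ]]
[ 0.55   -0.1659  0.4258] [-0.02091503150751923, -0.13101536254468246, 0.980229336136139, 0.14679231864245748]
[358.4059  90.0998]
[345.114  97.23 ]
[341.7298  99.0453]
```

View pics/w7.png

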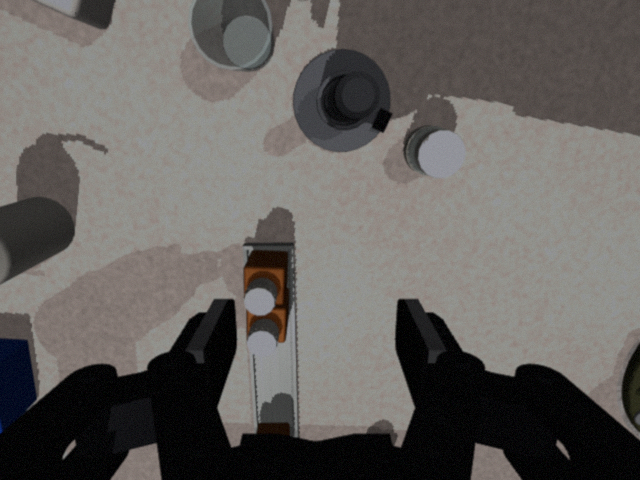

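The tail top is at about (358,94) and the stand foot is centred at (342,100), both consistent with the estimate. The beaker (235,35) and jar (438,153) are clear.

Run:
```python
from h import *
p=optics.camera_params("wrist")
print(plane(p,(342,100),.006),plane(p,(358,93.5),.164))
t=np.mean([plane(p,(342,100),.006)[:2],plane(p,(358,93.5),.164)[:2],[.5275,-.186]],0);print(t)
print(toolmove(np.r_[t,.118]),toolmove(np.r_[t,.20]))
```

```text
[ 0.528  -0.1838  0.006 ] [ 0.5281 -0.1827  0.164 ]
[ 0.5279 -0.1841]
[ 8.7603  2.5938 16.4993] [8.7277 2.6028 8.2993]
```

Call:
servo_tool(
  moves=[
    [[4.4, 1.3, 1], [0, 0.004, 0], 6.5],
    [[4.35, 1.3, 3], [0, 0, 0], 6.5],
    [[0, 0, 3.3], [0, 0, 0], 6.5],
    [[0, 0, 0], [0, 0, 0], 6.5],
  ],
)

```text
t: 12.05
eef_pos: [0.5278, -0.1825, 0.2082]
eef_rot: [0.001, 0.796, -0.605, -0.002]
wrist_force: [-0.8, -0.3, 1.1]
gripper_width: 0.761
grip_force: 0.0
```

Call:
servo_tool(
  moves=[
    [[0, 0, 4], [0, 0, 0], 6.5],
    [[0, 0, 3], [0, 0, 0], 6.5],
    [[0, 0, 2.2], [0, 0, 0], 6.5],
    [[0, 0, 0], [0, 0, 0], 6.5],
  ],
)

```text
t: 12.55
eef_pos: [0.529, -0.1824, 0.1192]
eef_rot: [0.001, 0.796, -0.605, 0.0]
wrist_force: [-0.0, 0.1, -0.1]
gripper_width: 0.756
grip_force: 0.0
```

Run:
```python
from h import *
s=sensors.sense();print(s["eef_pos"],rot(s["eef_rot"]).as_matrix(),s["wrist_force"],toolmove([.528,-.1837,.112]))
```

```text
[ 0.529  -0.1824  0.1192] [[ 0.2683 -0.9633 -0.0008]
 [-0.9633 -0.2683 -0.0015]
 [ 0.0012  0.0011 -1.    ]] [-0.0038  0.1498 -0.0818] [0.0988 0.1303 0.7249]
```

Call:
servo_tool(
  moves=[
    [[0.1, 0.1, 0.6], [0, 0, 0], 6],
    [[0, 0, 0], [0, 0, 0], 4],
    [[0, 0, 0], [0, 0, 0], 2.5],
    [[0, 0, 0], [0, 0, 0], 1],
    [[0, 0, 0], [0, 0, 0], 1],
  ],
)

```text
t: 13.18
eef_pos: [0.5286, -0.185, 0.1144]
eef_rot: [0.0, 0.796, -0.605, 0.002]
wrist_force: [-0.8, 0.1, 5.0]
gripper_width: 0.308
grip_force: 59.5
```

Call:
servo_tool(
  moves=[
    [[0, 0, 0], [0, 0, 0], 1],
    [[0, 0, 0], [0, 0, 0], 1],
  ],
)

```text
t: 13.42
eef_pos: [0.5286, -0.1849, 0.1144]
eef_rot: [0.0, 0.796, -0.605, 0.002]
wrist_force: [-1.4, 0.7, 6.6]
gripper_width: 0.311
grip_force: 59.5
```

Gripped. Now straight up about 13 cm.

Call:
servo_tool(
  moves=[
    [[0, 0, -1], [0, 0, 0], 1],
    [[0, 0, -3], [0, 0, 0], 1],
    [[0, 0, -4], [0, 0, 0], 1],
    [[0, 0, -5], [0, 0, 0], 1],
    [[0, 0, 0], [0, 0, 0], 1],
  ],
)

```text
t: 14.05
eef_pos: [0.5297, -0.1848, 0.2483]
eef_rot: [-0.001, 0.796, -0.606, 0.004]
wrist_force: [-0.1, 1.3, -1.8]
gripper_width: 0.31
grip_force: 59.4
```

Call:
servo_tool(
  moves=[
    [[0, 0, -2], [0, 0, 0], 1],
    [[0, 0, 0], [0, 0, 0], 1],
    [[0, 0, 0], [0, 0, 0], 1],
  ],
)

```text
t: 14.42
eef_pos: [0.528, -0.184, 0.2618]
eef_rot: [0.001, 0.796, -0.605, -0.0]
wrist_force: [0.7, -0.3, -3.2]
gripper_width: 0.318
grip_force: 59.4
```

Run:
```python
from h import *
s=sensors.sense();r=rot(s["eef_rot"]);print(s["eef_pos"],r.as_matrix(),s["wrist_force"],s["gripper_width"],s["grip_force"])
# window along tool z: at grasp TCP z=.1144, window z=.008 -> 106 mm ahead
cap=np.array([.4955,.2195,.094])
az=np.array([-.267,.963]);tl=.80
zd=np.r_[az*np.sin(tl),-np.cos(tl)]
tcp=cap-zd*(.106+.092);print("tcp target",tcp,"tool",toolmove(tcp))
w=cap-zd*.092;print("window",w)
ps=optics.camera_params("side");pc=optics.camera_params("scene")
for n,p in(("side",ps),("scene",pc)):
    im=optics.read_camera(n)[...,::-1];cv2.imwrite(f"pics/{n}4.png",im)
    e=s["eef_pos"]; print(n,proj(p,np.array([e+[0,0,-.106],e+[0,0,.05]])))
```

```text
[ 0.528  -0.184   0.2618] [[ 0.2669 -0.9637 -0.0012]
 [-0.9637 -0.2669 -0.0011]
 [ 0.0007  0.0014 -1.    ]] [ 0.7067 -0.313  -3.1801] 0.3179561364175573 59.41850423812866
tcp target [0.5334 0.0827 0.2319] tool [-25.566   -7.6478   2.9515]
window [0.5131 0.1559 0.1581]
side [[324.1404 151.3079]
 [323.8069  99.9764]]
scene [[229.8404 240.0018]
 [224.7938 152.3859]]
```

Call:
servo_tool(
  moves=[
    [[-4, -1.2, 0], [0, 0, 0], 1],
    [[-5.5, -1.6, 0], [0, 0, 0], 1],
    [[-5.5, -1.6, 0], [0, 0, 0], 1],
    [[-5.5, -1.6, 0], [0, 0, 0], 1],
    [[-5, -1.6, 0], [0, 0, 0], 1],
  ],
)

```text
t: 15.15
eef_pos: [0.5329, 0.0836, 0.2621]
eef_rot: [0.001, 0.796, -0.605, 0.001]
wrist_force: [1.3, -0.3, -1.3]
gripper_width: 0.319
grip_force: 59.4
```

Call:
servo_tool(
  moves=[
    [[0, 0, 0], [0, -0.16, 0], 1],
    [[0, 0, 0], [0, -0.16, 0], 1],
    [[0, 0, 0], [0, -0.16, 0], 1],
    [[0, 0, 0], [0, -0.16, 0], 1],
    [[0, 0, 0], [0, -0.16, 0], 1],
  ],
)

```text
t: 15.78
eef_pos: [0.5336, 0.0812, 0.2629]
eef_rot: [-0.237, 0.733, -0.557, -0.311]
wrist_force: [0.4, -0.5, -2.1]
gripper_width: 0.311
grip_force: 59.5
```

Call:
servo_tool(
  moves=[
    [[0, 0, 0], [0, 0, 0], 1],
    [[0, 0, 0], [0, 0, 0], 1],
  ],
)

```text
t: 16.02
eef_pos: [0.5336, 0.0813, 0.2626]
eef_rot: [-0.235, 0.734, -0.558, -0.308]
wrist_force: [-0.2, 1.5, -2.2]
gripper_width: 0.309
grip_force: 59.5
```

Run:
```python
from h import *
s=sensors.sense();r=rot(s["eef_rot"]);print(s["eef_pos"],r.as_matrix(),s["gripper_width"],s["grip_force"])
ps=optics.camera_params("side")
im=optics.read_camera("side")[...,::-1];cv2.imwrite("pics/side5.png",im)
h=cv2.cvtColor(im,cv2.COLOR_BGR2HSV)
c=np.array([.4955,.2195,.094])
zd=r.apply([0,0,1]);print("zd",zd,"tcp for .198",c-zd*.198,toolmove(c-zd*.198))
# white caps in side image
m=cv2.inRange(h,(0,0,190),(180,45,255))[285:365,310:360]
k,l,st,ce=cv2.connectedComponentsWithStats(m)
print([(st[i].tolist(),ce[i]+[310,285]) for i in range(1,k) if st[i,4]>15], proj(ps,c))
```

```text
[0.5336 0.0813 0.2626] [[ 0.1862 -0.9639 -0.1903]
 [-0.6747 -0.2662  0.6884]
 [-0.7143  0.0003 -0.6999]] 0.3094690051182021 59.52977389097214
zd [-0.1903  0.6884 -0.6999] tcp for .198 [0.5332 0.0832 0.2326] [ 2.0996 -0.0082  2.2399]
[([21, 0, 29, 13, 313], array([346.1278, 290.1885])), ([12, 14, 12, 9, 56], array([327.1071, 304.1964])), ([21, 44, 13, 12, 113], array([336.8053, 334.3274])), ([26, 54, 24, 26, 379], array([350.4301, 350.7414])), ([0, 57, 12, 23, 204], array([314.3039, 352.8725]))] [327.982  302.5026]
```

Cap still where predicted (side (327,303)). I'll lower to the viewing pose.

Call:
servo_tool(
  moves=[
    [[1, 0, 1.1], [0, 0, 0], 1],
    [[1.1, 0, 1.15], [0, 0, 0], 1],
    [[0, 0, 0], [0, 0, 0], 1],
    [[0, 0, 0], [0, 0, 0], 1],
    [[0, 0, 0], [0, 0, 0], 1],
  ],
)

```text
t: 16.7
eef_pos: [0.5332, 0.083, 0.2326]
eef_rot: [-0.235, 0.734, -0.558, -0.309]
wrist_force: [0.4, -0.6, -1.5]
gripper_width: 0.316
grip_force: 59.5
```

Run:
```python
from h import *
s=sensors.sense();r=rot(s["eef_rot"]);e=s["eef_pos"];zd=r.apply([0,0,1]);w=e+zd*.106
c=np.array([.4955,.2195,.094]);print(e,"window",w,"cap in tool",r.inv().apply(c-e),"tilt",np.arccos(-zd[2]),s["grip_force"])
ps=optics.camera_params("side");pc=optics.camera_params("scene")
for n,p in(("side",ps),("scene",pc)):
    im=optics.read_camera(n)[...,::-1];cv2.imwrite(f"pics/{n}6.png",im)
    g=cv2.cvtColor(im,cv2.COLOR_BGR2GRAY)
    print(n,"win",proj(p,w),"head mid",proj(p,e+zd*.081),"barrel end",proj(p,e+zd*.05),"cap",proj(p,c))
    # profile across head perpendicular to axis
    a,b=proj(p,e+zd*.09),proj(p,e+zd*.075);
    for q in(.09,.07,.045):
        m=proj(p,e+zd*q);d=(proj(p,e+zd*(q+.01))-m);d/=np.linalg.norm(d);nn=np.array([-d[1],d[0]])
        print(q,[int(g[tuple(np.round(m+nn*k).astype(int)[::-1])]) for k in range(-20,21)])
    m=w; print("along",[int(g[tuple(np.round(proj(p,e+zd*q)).astype(int)[::-1])]) for q in np.arange(.03,.14,.004)])
```

```text
[0.5332 0.083  0.2326] window [0.5131 0.1561 0.1586] cap in tool [0.0003 0.0001 0.1982] tilt 0.7974952943312972 59.46637719869614
side win [321.3552 259.7903] head mid [319.5532 248.1166] barrel end [317.3111 233.5921] cap [327.982  302.5026]
0.09 [203, 205, 205, 206, 205, 204, 203, 204, 203, 205, 176, 46, 38, 43, 43, 44, 46, 45, 48, 49, 48, 47, 44, 43, 42, 41, 40, 44, 79, 80, 80, 81, 88, 94, 98, 54, 45, 148, 148, 152, 108]
0.07 [200, 202, 204, 206, 198, 199, 203, 202, 203, 205, 209, 84, 38, 42, 45, 44, 44, 46, 48, 47, 47, 47, 43, 44, 43, 42, 40, 35, 107, 136, 141, 126, 115, 68, 85, 89, 57, 61, 60, 149, 147]
0.045 [202, 202, 200, 198, 197, 199, 200, 201, 200, 203, 193, 128, 132, 75, 80, 96, 104, 110, 116, 123, 131, 124, 114, 105, 94, 78, 111, 141, 130, 143, 132, 145, 128, 95, 72, 78, 96, 41, 205, 200, 198]
along [131, 131, 129, 130, 132, 128, 121, 92, 45, 46, 47, 48, 48, 47, 49, 48, 47, 49, 51, 47, 65, 89, 107, 82, 108, 104, 169, 169]
scene win [358.5946 171.9488] head mid [355.2655 167.3699] barrel end [350.9569 161.444 ] cap [369.7745 187.5583]
0.09 [149, 147, 145, 146, 149, 149, 148, 150, 144, 152, 152, 98, 2, 3, 3, 3, 1, 4, 3, 26, 29, 1, 29, 0, 6, 15, 1, 0, 0, 0, 165, 159, 154, 150, 151, 145, 145, 152, 152, 149, 148]
0.07 [147, 147, 147, 147, 147, 149, 147, 150, 153, 149, 156, 43, 53, 61, 62, 55, 45, 37, 38, 34, 36, 36, 37, 34, 34, 38, 34, 33, 24, 77, 77, 154, 150, 148, 148, 148, 152, 149, 149, 154, 151]
0.045 [146, 146, 143, 145, 148, 144, 144, 148, 147, 152, 161, 161, 66, 65, 55, 43, 39, 42, 36, 35, 39, 37, 34, 34, 34, 34, 34, 27, 15, 94, 162, 152, 148, 148, 148, 151, 130, 130, 132, 141, 44]
along [47, 39, 36, 39, 37, 36, 37, 37, 32, 37, 36, 40, 41, 41, 48, 29, 1, 8, 8, 10, 6, 8, 8, 9, 9, 0, 0, 165]
```

```bash
python3 -c "
from workcell import manip
print(manip.job_done())"
```

```text
the job is handed in; nothing more can be done
None
```

The job is handed in: by my measurements the bottle stands upright and released in the lane's free stretch, about 55 mm from the middle towards +y, and the gripper holds the reader at about 46° from vertical, its window about 9 cm from the cap and aimed at its centre (no verdict was returned).

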